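# Space the sprung pad and hold the facing tile flush in the glue-up jig

## Robot

A 7-joint arm with a two-finger parallel gripper is mounted at the origin on a cart in front of the work surface, level with it; the furniture and walls round the work are solid. World frame = base frame: x ahead of the robot, y to its left, z up, the work surface at z = 0. Lengths are in m, angles in rad, forces in N, time in s.
With the tool pointing down it reaches from about 0.35 to 0.9 m from the base axis. Payload 19.9 kg.
Tool frame: the origin (TCP) lies between the finger pads; the fingertips stand 8 mm ahead of it and the grasp point (between the pads) lies 11 mm behind it; y points along the fingers, z is the direction in which the jaws open and shut, and the axes are right-handed (so a half turn about y gives the same grasp; the last joint's range is limited). The gripper opens to 85 mm and grips with 20 to 120 N. Pads are 22 mm wide; open, the fingers measure 114 mm over their backs; the gripper's body (76 mm by 85 mm) begins 54 mm behind the grasp point. The pads swing forward as they close: fully open they stand 13 mm farther back than shut.
Start: joints at [1.198, 0.417, -0.01, 1.614, 0.005, 1.111, -0.053], TCP at [0.204, -0.591, 0.239] pointing down, gripper open.
Joint ranges: [-2.81, 2.81], [-0.39, 2.02], [-1.27, 1.25], [0.06, 2.57], [-1.19, 4.33], [0.19, 2], [-2.82, 2.82]. Speed limits (rad/s): [1.89, 1.89, 2.39, 2.39, 3.01, 3.01, 3.01].

## Interface

Orientations are given as a unit quaternion [w, x, y, z].
In Python, from plant import robot, optics gives the robot as it stands.
- The arm moves only by the tool drive_tool, never from a script. Its argument "series" is a list of rows, each an object of numbers: "x", "y", "z": the shift along the world's x, y, z in mm; "spin": the turn about the world's z in degrees. In form: [{"x": .., "y": .., "z": .., "spin": ..}, ...]. A call has 1 to 8 rows; each row shifts and turns the pose as measured when the row begins; what a row does not reach is not made up. A row lasts 1/12 s, in which the tool goes at most 41.7 mm and 7.16 degrees, less where a joint would pass 70% of its speed; a pose out of reach is approached as far as the arm can. A call is refused whole if a number of a shift passes 41.7 or a number of a turn 7.16, either way. A call with a gripper value outside its range is refused whole. "hand" is the closure, from -1 (fully open) to 1 (shut), set as the call begins (left out, the last holds). The fingers move at their own pace and stop on an object; the grip force is fixed at half the most. Time passes only in rows, so rows that do not move let the fingers close. It gives the time, the measured TCP pose, the force and the opening at its end, in the units of the state.
- robot.get_obs(): the state, without advancing time (a new reading comes with each control period).
- optics.grab_frame(name): name is "side" or "top"; returns the picture (384x512x3 uint8, red, green, blue); there is no depth.
- optics.calibration(name): a dict with "fx", "fy", "cx", "cy" (pixels), "D" ([k1, k2, p1, p2, k3] as OpenCV has them; the pictures are not rectified), "R" (3x3) and "t" (3): a world point X has camera coordinates R X + t. Camera axes: x right, y down, z forward; pixel columns grow to the right and rows downward; lengths in m; the calibration is good to about 2 mm. A picture is of the moment at which its call begins. calibration takes no time and is no camera call.
- robot.finish_job(): hands the job in, once; it reports no verdict.
The state is a dict: "t": time; "qpos": joint angles; "joint_vel": joint speeds; "joint_torque": joint torques, N m; "position": TCP position; "ee_rot": TCP orientation; "wrist_force": force on the tool from outside, world axes, zero at the start; "moment": the same for the moment, N m; "width": finger opening in m.
Only numpy, scipy, OpenCV 4.12 (cv2) and the standard library are available. Lean on these libraries where they do the work, as an engineer would, in place of code of your own. Each camera call takes 0.05 s, during which the arm holds its last target. There are 200 camera calls.

## Task

Stand the blue spacer upright in the gap between the dark wooden tile and the jig's fence, at the one place where the gap is wide enough for it (in front of the cork-faced sprung pad), and let go of it. Then push the middle of the tile's near long edge with the fingers, so that the tile squeezes the spacer against the pad and comes flush against the two metal stops, and finish while still holding it pressed there. Leave the glue cup and the wooden offcut where they are.

Things in the scene. Friction and masses are not known exactly. Their poses are not given: they have to be found in the camera images.
- jig: Glue-up jig, a fixed plywood board 10 mm thick lying on the worktop. Origin on its underside; the board spans x = -60 to +90 mm and y = -138 to +138 mm in its own frame. Its x axis points away from the robot, towards the fence (turned by up to 0.2 rad); y along the fence.
- fence (a point): Middle of the fence line, on top of the board: jig x = +40 mm, y = 0; axes as the jig's. The fence is a row of three blocks 78 mm long, centred at y = -80, 0, +80 mm, tops 20 mm above the board: two rigid aluminium stops with near faces on this line, and one cork-faced sprung pad set back 14 mm behind it. Which place has the pad varies.
- bay (a point): Foot of the recess before the sprung pad: on top of the board, in the middle of the pad's length, on the near face of the pad at rest (jig x = +54 mm). Axes as the jig's. The recess is 14 mm deep and 82 mm long between stops, open at the outer side if the pad is an end block.
- pad (a joint): Travel of the pad, a red plate with a cork face: 0 at rest, grows as it is pushed away from the robot, stop at 0.005 m. Spring 1000 N/m (4 N at the 4 mm where the tile is flush against the stops with the spacer in), and it pushes back when released. A push of 14 to 25 N at the middle of the tile seats it at both ends, wherever the pad is.
- tile_mid (a point): Centre of the loose facing tile, a dark wooden slab 50 (x) x 236 (y) x 18 mm, about 0.25 kg, lying on the board along the fence. At the start it lies 6 to 13 mm clear of the stops, so 20 to 27 mm clear of the pad. Flush against the stops its centre is at jig x = +15 mm, its near edge at jig x = -10 mm.
- spacer_mid (a point): Centre (half-way up) of the blue plastic spacer, 18 mm thick (x), 60 mm long (y), 64 mm high, about 0.07 kg, standing on the worktop right of the jig. Its upper 30 mm is a grip 40 mm long (y) and 18 mm thick: grasp it there across the thickness. In the jig it stands on the board, long side along the fence, rising 44 mm above the fence.
- glue_cup: White glue cup with a wooden stick in it, 60 x 82 x 73 mm, behind to the right; origin under its centre. To be left alone.
- brace_offcut: Pale square wooden offcut 16 x 130 x 12 mm lying to the left of the jig; origin under its centre. To be left alone.
There are look-alikes about, which are no part of the job. Several things look just like the part that bears spacer_mid: the one meant starts nearest to the robot's base.

How it is judged:
By the outcome, as a careful person would: the job done as asked, in the order asked, and still so for the second after the job is handed in, while the arm keeps its last pose, push and grip.
It also fails if it takes over 51 s, if anything falls off the work surface, if the arm or the gripper's body presses on something with over 40 N, if the wrist force passes 120 N, or if a joint passes its speed limit or range.

## Working session

There is one attempt and no reset: what is moved stays moved. The work goes in short steps, Python scripts to look and compute and a tool call to move; the robot and the scene stay as the last step left them, time stands still between calls to the robot, and variables do not carry over. Pictures are saved under pics/ and viewed, about 8 in all and at most 12, crops included, and the job is handed in when it is done.

Besides the shell and the picture viewer there is one more tool, called after "Request:" by a JSON object that holds its "name" and its "arguments", one argument or row to a line. drive_tool: Moves the arm, as the interface text tells. Its arguments: {"type":"object","properties":{"series":{"type":"array","items":{"type":"object","properties":{"x":{"type":"number"},"y":{"type":"number"},"z":{"type":"number"},"spin":{"type":"number"}}}},"hand":{"type":"number"}},"required":["series"]}

```bash
mkdir -p pics; ls
cat > h.py <<'E'
import numpy as np, cv2
from plant import robot, optics
def snap(n,f):
    im=optics.grab_frame(n); cv2.imwrite(f'pics/{f}.png',im[:,:,::-1]); return im
def ray(n,uv):
    c=optics.calibration(n); K=np.array([[c['fx'],0,c['cx']],[0,c['fy'],c['cy']],[0,0,1.]])
    p=cv2.undistortPoints(np.array(uv,float).reshape(-1,1,2),K,np.array(c['D'],float)).reshape(-1,2)
    R=np.array(c['R']);t=np.array(c['t'])
    return -R.T@t, np.c_[p,np.ones(len(p))]@R
def onplane(n,uv,z):
    o,d=ray(n,uv); return o+d*((z-o[2])/d[:,2])[:,None]
def proj(n,X):
    c=optics.calibration(n); K=np.array([[c['fx'],0,c['cx']],[0,c['fy'],c['cy']],[0,0,1.]])
    return cv2.projectPoints(np.array(X,float).reshape(-1,1,3),cv2.Rodrigues(np.array(c['R'],float))[0],np.array(c['t'],float),K,np.array(c['D'],float))[0].reshape(-1,2)
E
python3 - <<'E'
from h import *
np.set_printoptions(precision=4,suppress=True)
a=snap('top','top0'); b=snap('side','side0')
for n in('top','side'):
    o,d=ray(n,[[256,192]]); print(n,o,d/np.linalg.norm(d), optics.calibration(n)['fx'])
print(robot.get_obs())
E
```

```text
pics
top [ 0.4003 -0.024   1.2624] [[ 0.1549  0.0093 -0.9879]] 424.3441539220284
side [ 0.6588 -1.0295  0.8403] [[-0.0476  0.7887 -0.6129]] 496.90903053834313
{'t': 0.1, 'qpos': array([ 1.1975,  0.4179, -0.0103,  1.6141,  0.0047,  1.1107, -0.053 ]), 'joint_vel': array([ 0.0016, -0.0001, -0.0003, -0.0024, -0.0005,  0.0015,  0.0007]), 'joint_torque': array([  0.002 , -86.582 ,   0.6808, -43.5638,   0.0193,   0.005 ,
         0.    ]), 'position': array([ 0.2035, -0.5906,  0.2387]), 'ee_rot': array([ 0.1167, -0.1169,  0.6978, -0.697 ]), 'wrist_force': array([ 0.0195,  0.3658, -0.4065]), 'moment': array([ 0.0033, -0.044 , -0.0065]), 'width': 0.08554625887312889}
```

View pics/top0.png

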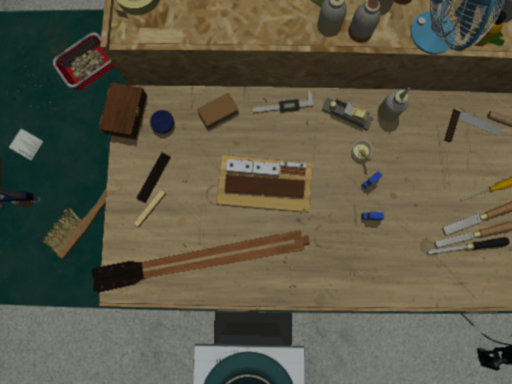

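View pics/side0.png

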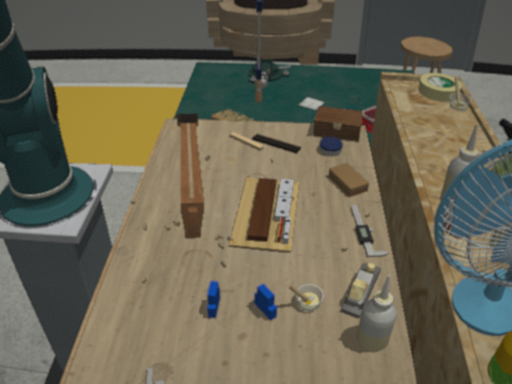

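Run:
```python
import cv2, numpy as np
a=cv2.imread('pics/top0.png'); b=cv2.imread('pics/side0.png')
A=cv2.resize(a[140:260,205:395],None,fx=4,fy=4,interpolation=cv2.INTER_CUBIC)
B=cv2.resize(b[170:330,170:335],None,fx=3.6,fy=3.6,interpolation=cv2.INTER_CUBIC)
cv2.imwrite('pics/c1.png',A); cv2.imwrite('pics/c2.png',B)
```

```text
(no output)
```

View pics/c1.png

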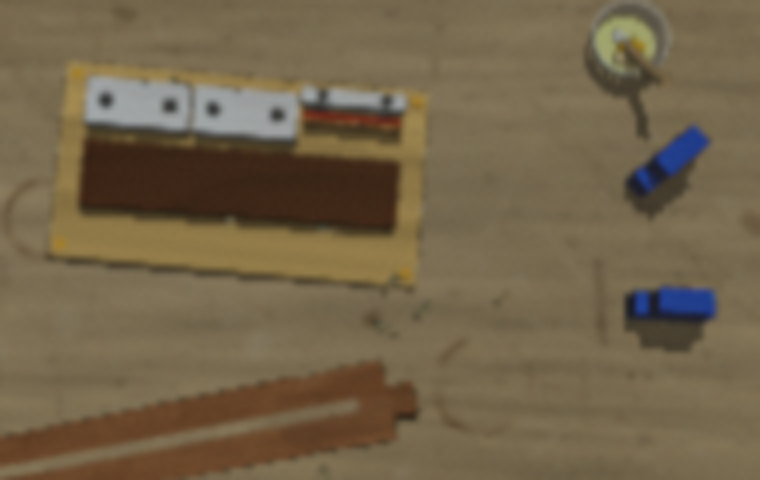

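View pics/c2.png

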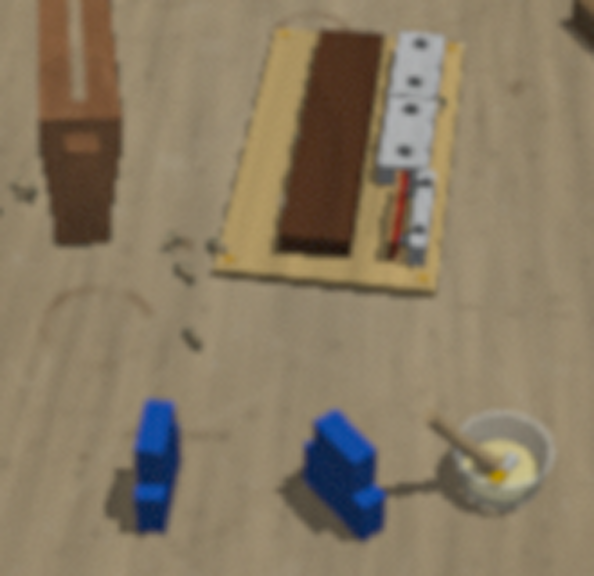

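```bash
cat > m.py <<'E'
from h import *
np.set_printoptions(precision=4,suppress=True)
a=cv2.imread('pics/top0.png')[:,:,::-1]; b=cv2.imread('pics/side0.png')[:,:,::-1]
def up(im,s=4): return cv2.resize(im,None,fx=s,fy=s,interpolation=cv2.INTER_CUBIC)
def big(m,k=0):
    c,_=cv2.findContours(m.astype(np.uint8),cv2.RETR_EXTERNAL,cv2.CHAIN_APPROX_NONE)
    return sorted(c,key=cv2.contourArea)[::-1]
def c4(cont,s,x0,y0):
    p=(cont.reshape(-1,2)+.5)/s-.5+[x0,y0]; return p
def rect(P): # rect on world xy in mm
    (cx,cy),(w,h),an=cv2.minAreaRect((P[:,:2]*1000).astype(np.float32)); return np.array([cx,cy,w,h,an])
S=4;x0,y0=205,140
A=up(np.ascontiguousarray(a[140:260,205:395]),S).astype(int); hsv=cv2.cvtColor(A.astype(np.uint8).clip(0,255),cv2.COLOR_RGB2HSV)
print('board px',A[235,200],A[150,420],'wood',A[260,550],'tile',A[180,240],'blue',A[302,690],A[302,642],A[302,632],'red',A[118,350])
# tile
T=(A.sum(2)<170)&(A[...,0]>A[...,2]+15); T[:130]=0;T[240:]=0
t=big(T)[0]; print('tile',cv2.minAreaRect(t),rect(onplane('top',c4(t,S,x0,y0),.028)))
B=(A[...,0]-A[...,2]>50)&(A[...,0]>110); B[300:]=0;B[:,440:]=0
# close to fill
B=cv2.morphologyEx(B.astype(np.uint8),cv2.MORPH_CLOSE,np.ones((41,41)))
bb=big(B)[0]; print('board',cv2.minAreaRect(bb),rect(onplane('top',c4(bb,S,x0,y0),.010)))
W=(A[...,2]-A[...,0]>90)&(A[...,2]>130)
for c in big(W)[:4]:
    print('blue',cv2.boundingRect(c),cv2.contourArea(c),rect(onplane('top',c4(c,S,x0,y0),.064)))
Rm=(A[...,0]-A[...,1]>55)&(A[...,0]-A[...,2]>70); Rm[300:]=0
for c in big(Rm)[:2]: print('red',cv2.boundingRect(c),rect(onplane('top',c4(c,S,x0,y0),.030)))
G=(A.min(2)>115)&(A.max(2)-A.min(2)<30); G[:,440:]=0
for c in big(G)[:4]: print('metal',cv2.boundingRect(c),rect(onplane('top',c4(c,S,x0,y0),.030)))
E
python3 m.py
```

```text
board px [145 122  73] [146 125  79] wood [119 105  79] tile [57 37 23] blue [ 33  62 139] [ 34  64 144] [27 29 49] red [114  51  31]
tile ((238.93043518066406, 181.43930053710938), (314.028564453125, 82.29306030273438), 4.236394882202148) [615.3097 -36.642  232.2056  61.6359  86.6303]
board ((239.7474365234375, 173.02096557617188), (371.6338195800781, 198.17005920410156), 4.840859413146973) [625.571  -37.0505 277.1254 150.8205  85.9549]
blue (662, 291, 50, 20) 756.0 [ 528.0283 -356.3552   35.4391   12.4476   87.3589]
blue (661, 131, 43, 39) 700.0 [ 637.4415 -355.717    12.9758   33.3973   40.7027]
blue (638, 295, 8, 16) 100.0 [ 526.1926 -324.0079    5.0207   10.8471   88.8336]
blue (640, 173, 6, 7) 18.0 [ 617.6771 -327.1572    5.1549    2.8177   36.1377]
red (306, 113, 70, 9) [ 664.3004 -111.3188   51.4056    3.2545   85.4668]
red (393, 121, 5, 4) [ 661.0543 -151.7725    2.2704    2.9831    0.9514]
metal (85, 77, 233, 61) [670.2101  -7.4442 172.0466  39.7569  88.3013]
metal (328, 89, 54, 18) [ 679.6284 -121.6283   39.4492   11.7661   87.7848]
metal (392, 94, 14, 16) [ 677.0369 -154.3791    9.6677   11.4293   89.8873]
```

```bash
cat > m2.py <<'E'
from m import *
S=4;X,Y=170,170
A=up(np.ascontiguousarray(b[170:330,170:335]),S).astype(int)
B=(A[...,0]-A[...,2]>50)&(A[...,0]>110); B[:,:140*4//4]=0
B=cv2.morphologyEx(B.astype(np.uint8),cv2.MORPH_OPEN,np.ones((5,5)));B=cv2.morphologyEx(B,cv2.MORPH_CLOSE,np.ones((61,61)))
for bb in big(B)[:2]: print('side board',cv2.boundingRect(bb),rect(onplane('side',c4(bb,S,X,Y),.010)))
W=(A[...,2]-A[...,0]>70)&(A[...,2]>110)
for c in big(W)[:4]:
    p=c4(c,S,X,Y); print('side blue',cv2.boundingRect(c),p.min(0),p.max(0),rect(onplane('side',p,.064)))
from scipy.spatial.transform import Rotation as Ro
q=robot.get_obs()['ee_rot']; print(Ro.from_quat(np.r_[q[1:],q[0]]).as_matrix())
# tile & fence edges in jig frame, top view column scan along jig x
th=-4.05*np.pi/180; ex=np.array([np.cos(th),np.sin(th)]); ey=np.array([-ex[1],ex[0]])
O=np.array([625.57,-37.05])-15*ex
for n,im in(('top',a),('side',b)):
  for yy in (-100,-80,-60,0,80):
    xs=np.arange(-50,75,3); P=np.array([np.r_[O+x*ex+yy*ey,29]/1000 for x in xs]); uv=proj(n,P).astype(np.float32)
    v=cv2.remap(im,uv[:,:1],uv[:,1:],cv2.INTER_LINEAR).reshape(-1,3).astype(int)
    print(n,yy,' '.join(f'{x}:{r[0]}/{r[1]}/{r[2]}' for x,r in zip(xs,v)))
E
python3 m2.py | sed -n '/side board/,$p'
```

```text
side board (238, 0, 279, 324) [627.0208 -19.2589 317.3547 154.2568  86.4261]
side board (535, 491, 59, 48) [ 736.0395 -325.2424   29.969    32.9883    7.8471]
side blue (352, 458, 63, 58) [257.625 284.125] [273.125 298.375] [ 638.5099 -358.6169   16.4907   39.2658   40.179 ]
side blue (152, 446, 40, 59) [207.625 281.125] [217.375 295.625] [ 530.7771 -358.3901   38.9814   17.6002   86.87  ]
side blue (392, 537, 35, 29) [267.625 303.875] [276.125 310.875] [ 653.3487 -400.142    16.1683   13.2521   40.4376]
side blue (151, 537, 35, 21) [207.375 303.875] [215.875 308.875] [ 533.9543 -405.5055   17.0926   12.4389    0.3693]
[[-0.9455 -0.0004  0.3257]
 [-0.3257  0.001  -0.9455]
 [ 0.0001 -1.     -0.0011]]
top -100 -50:143/120/71 -47:144/121/73 -44:146/124/74 -41:149/126/75 -38:147/123/74 -35:144/122/73 -32:139/117/70 -29:120/100/59 -26:87/73/43 -23:64/52/33 -20:55/38/23 -17:63/39/23 -14:65/41/24 -11:64/41/24 -8:64/40/24 -5:63/41/25 -2:62/40/23 1:62/39/24 4:61/40/24 7:60/38/23 10:59/38/23 13:59/38/24 16:59/38/23 19:61/39/24 22:63/40/24 25:64/42/26 28:78/57/34 31:107/87/52 34:131/110/66 37:1
[... 4601 characters left out ...]
71/173/173 55:173/174/175 58:173/173/174 61:169/171/171 64:166/168/168 67:166/168/168 70:168/169/171 73:167/167/165
side 80 -50:172/147/98 -47:174/149/99 -44:172/148/98 -41:170/146/96 -38:169/146/95 -35:169/146/96 -32:169/145/96 -29:169/145/96 -26:160/137/91 -23:132/111/75 -20:97/76/50 -17:84/53/31 -14:80/49/32 -11:81/50/31 -8:78/48/30 -5:78/49/31 -2:77/50/31 1:76/49/30 4:78/49/30 7:77/49/29 10:76/48/31 13:75/46/30 16:73/46/27 19:74/46/29 22:75/47/30 25:75/48/31 28:88/66/43 31:121/103/67 34:134/116/75 37:118/104/76 40:127/122/114 43:157/158/157 46:171/172/172 49:171/172/173 52:172/173/174 55:173/174/175 58:173/174/174 61:170/171/171 64:167/168/169 67:167/168/168 70:163/165/166 73:150/149/148
```

Request:
{"name": "drive_tool", "arguments": {
  "series": [
    {"x": 32, "y": 23, "z": -8, "spin": 6.8},
    {"x": 32, "y": 23, "z": -8, "spin": 6.8},
    {"x": 32, "y": 23, "z": -8, "spin": 6.8},
    {"x": 32, "y": 23, "z": -8, "spin": 6.8},
    {"x": 32, "y": 23, "z": -8, "spin": 6.8},
    {"x": 32, "y": 23, "z": -8, "spin": 6.8},
    {"x": 32, "y": 23, "z": -8, "spin": 6.8},
    {"x": 32, "y": 23, "z": -8, "spin": 6.8}
  ],
  "hand": -1
}}

```text
t: 0.77
position: [0.4579, -0.4035, 0.1723]
ee_rot: [-0.428, 0.43, -0.561, 0.563]
wrist_force: [1.0, -1.0, -0.2]
width: 0.0852
```

```bash
cat >> h.py <<'E'
from scipy.spatial.transform import Rotation as Ro
def st():
    o=robot.get_obs(); q=o['ee_rot']; z=Ro.from_quat(np.r_[q[1:],q[0]]).as_matrix()[:,2]
    print('t',round(o['t'],2),'pos',(o['position']*1000).round(1),'yaw',np.degrees(np.arctan2(z[1],z[0])).round(2),'F',o['wrist_force'].round(1),'w',round(o['width']*1000,1))
    return o
E
python3 -c "
from h import *
st()"
```

```text
t 0.77 pos [ 457.9 -403.5  172.3] yaw -15.32 F [ 1.  -1.  -0.2] w 85.2
```

Request:
{"name": "drive_tool", "arguments": {
  "series": [
    {"x": 24, "y": 15.5, "z": -20, "spin": 4.1},
    {"x": 24, "y": 15.5, "z": -20, "spin": 4.1},
    {"x": 23.5, "y": 15, "z": -20, "spin": 4.2},
    {}
  ]
}}

```text
validation failed for argument at $.se...
```

```bash
python3 -c "
from h import *
st()
a=snap('top','t1');b=snap('side','s1')
A=cv2.resize(a[170:270,320:430],None,fx=3.6,fy=3.6,interpolation=2);B=cv2.resize(b[230:330,170:280],None,fx=3.6,fy=3.6,interpolation=2)
cv2.imwrite('pics/c3.png',np.hstack([A,B])[:,:,::-1])"
```

```text
t 0.77 pos [ 457.9 -403.5  172.3] yaw -15.32 F [ 1.  -1.  -0.2] w 85.2
```

View pics/c3.png

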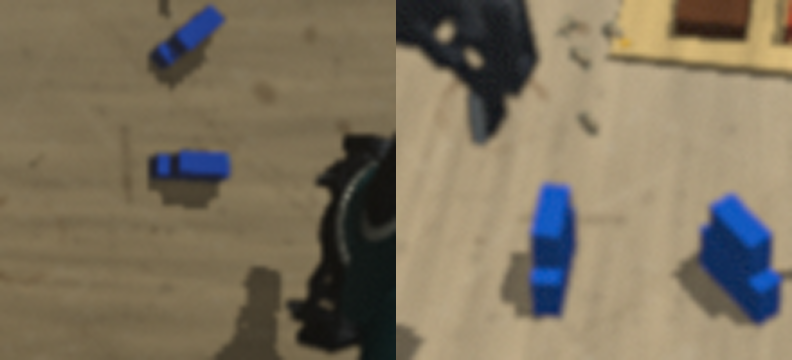

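The call was refused because of the empty row. The picture shows the near spacer still standing at crop (190,165) top and (552,245) side, with the gripper up-left of it in the side view.

Request:
{"name": "drive_tool", "arguments": {
  "series": [
    {"x": 24, "y": 15.5, "z": -20, "spin": 4.1},
    {"x": 24, "y": 15.5, "z": -20, "spin": 4.1},
    {"x": 23.5, "y": 15, "z": -20, "spin": 4.2},
    {"x": 0, "y": 0, "z": 0, "spin": 0}
  ]
}}

```text
t: 1.2
position: [0.5358, -0.3505, 0.1089]
ee_rot: [-0.492, 0.492, -0.508, 0.508]
wrist_force: [-0.3, 1.2, -0.4]
width: 0.0851
```

```bash
python3 -c "
from h import *
st()"
```

```text
t 1.2 pos [ 535.8 -350.5  108.9] yaw -1.87 F [-0.3  1.2 -0.4] w 85.1
```

Small overshoot; centre, then descend to TCP z ≈ 44.

Request:
{"name": "drive_tool", "arguments": {
  "series": [
    {"x": -6, "y": -7, "z": -5, "spin": -1},
    {"x": 0, "y": 0, "z": -20, "spin": 0},
    {"x": 0, "y": 0, "z": -20, "spin": 0},
    {"x": 0, "y": 0, "z": -14, "spin": 0},
    {"x": 0, "y": 0, "z": 0, "spin": 0}
  ]
}}

```text
t: 1.62
position: [0.527, -0.3598, 0.0457]
ee_rot: [0.485, -0.486, 0.514, -0.514]
wrist_force: [0.3, -0.6, -0.8]
width: 0.0854
```

```bash
python3 -c "
from h import *
st()"
```

```text
t 1.62 pos [ 527.  -359.8   45.7] yaw -3.24 F [ 0.3 -0.6 -0.8] w 85.4
```

Request:
{"name": "drive_tool", "arguments": {
  "series": [
    {"x": 2, "y": 2, "z": -1, "spin": 0},
    {"x": 0, "y": 0, "z": 0, "spin": 0}
  ]
}}

```text
t: 1.78
position: [0.5279, -0.3589, 0.0448]
ee_rot: [0.484, -0.486, 0.515, -0.514]
wrist_force: [-0.3, -0.4, 0.9]
width: 0.0854
```

Request:
{"name": "drive_tool", "arguments": {
  "series": [
    {"x": 0, "y": 0, "z": 0, "spin": 0},
    {"x": 0, "y": 0, "z": 0, "spin": 0},
    {"x": 0, "y": 0, "z": 0, "spin": 0},
    {"x": 0, "y": 0, "z": 0, "spin": 0},
    {"x": 0, "y": 0, "z": 0, "spin": 0},
    {"x": 0, "y": 0, "z": 0, "spin": 0},
    {"x": 0, "y": 0, "z": 0, "spin": 0},
    {"x": 0, "y": 0, "z": 0, "spin": 0}
  ],
  "hand": 1
}}

```text
t: 2.45
position: [0.5295, -0.3605, 0.0493]
ee_rot: [-0.484, 0.485, -0.513, 0.516]
wrist_force: [-0.1, 0.0, -1.0]
width: 0.0173
```

```bash
python3 -c "
from h import *
st()"
```

```text
t 2.45 pos [ 529.5 -360.5   49.3] yaw -3.47 F [-0.1  0.  -1. ] w 17.3
```

Request:
{"name": "drive_tool", "arguments": {
  "series": [
    {"x": 0, "y": 0, "z": 20, "spin": 0},
    {"x": 0, "y": 0, "z": 30, "spin": 0},
    {"x": 0, "y": 0, "z": 25, "spin": 0},
    {"x": 14, "y": 28, "z": 0, "spin": 0},
    {"x": 17, "y": 34, "z": 0, "spin": 0},
    {"x": 17, "y": 34, "z": 0, "spin": 0},
    {"x": 17, "y": 34, "z": 0, "spin": 0},
    {"x": 17, "y": 34, "z": 0, "spin": 0}
  ]
}}

```text
t: 3.12
position: [0.6075, -0.2005, 0.1268]
ee_rot: [-0.478, 0.483, -0.517, 0.52]
wrist_force: [-0.5, -0.2, 0.3]
width: 0.0169
```

```bash
python3 -c "
from h import *
st()"
```

```text
t 3.12 pos [ 607.5 -200.5  126.8] yaw -4.4 F [-0.5 -0.2  0.3] w 16.9
```

Request:
{"name": "drive_tool", "arguments": {
  "series": [
    {"x": 16, "y": 30, "z": 0, "spin": 0.3},
    {"x": 14, "y": 28, "z": 0, "spin": 0.3},
    {"x": 6, "y": 14, "z": 0, "spin": 0},
    {"x": 0, "y": 0, "z": 0, "spin": 0},
    {"x": 0, "y": 0, "z": 0, "spin": 0}
  ]
}}

```text
t: 3.53
position: [0.6475, -0.1132, 0.1266]
ee_rot: [-0.485, 0.487, -0.513, 0.514]
wrist_force: [0.2, -2.0, 0.1]
width: 0.0168
```

```bash
python3 -c "
from h import *
st()
a=snap('top','t2');b=snap('side','s2')
A=cv2.resize(a[140:220,205:325],None,fx=3.3,fy=3.3,interpolation=2);B=cv2.resize(b[160:260,220:320],None,fx=4,fy=4,interpolation=2)
c=np.zeros((400,800,3),np.uint8);c[:A.shape[0],:A.shape[1]]=A;c[:400,400:]=B
cv2.imwrite('pics/c4.png',c[:,:,::-1])"
```

```text
t 3.53 pos [ 647.5 -113.2  126.6] yaw -3.1 F [ 0.2 -2.   0.1] w 16.8
```

View pics/c4.png

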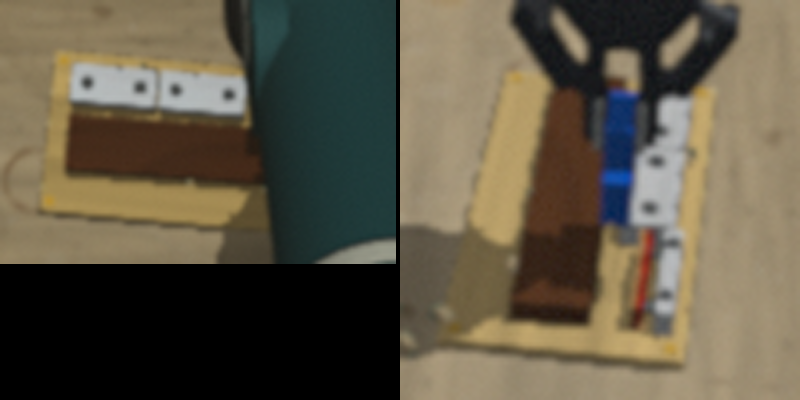

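```bash
cat > sp.py <<'E'
from h import *
import sys
np.set_printoptions(precision=4,suppress=True)
def face(f,yc,box):
    b=cv2.imread(f'pics/{f}.png')[:,:,::-1]; x0,y0,x1,y1=box
    A=cv2.resize(np.ascontiguousarray(b[y0:y1,x0:x1]),None,fx=4,fy=4,interpolation=cv2.INTER_CUBIC).astype(int)
    W=(A[...,2]-A[...,0]>35)&(A[...,2]>60)
    W=cv2.morphologyEx(W.astype(np.uint8),cv2.MORPH_OPEN,np.ones((5,5)))
    c=max(cv2.findContours(W,0,1)[0],key=cv2.contourArea); X,Y,w,h=cv2.boundingRect(c)
    print('bbox',x0+X/4,y0+Y/4,w/4,h/4)
    for r in (Y+h-4,Y+h-12,Y+h-20):
        cs=np.where(W[r])[0]; u=np.array([[cs.min()-.5,r],[cs.max()+.5,r]]); u=(u+.5)/4-.5+[x0,y0]
        o,d=ray('side',u); P=o+d*((yc-o[1])/d[:,1])[:,None]; print('L',P[0]*1000,'R',P[1]*1000,'mid x',P[:,0].mean()*1000)
    u=(np.array([[X+w/2,Y+h]])+.5)/4-.5+[x0,y0]; o,d=ray('side',u); print('bottom',(o+d*((yc-o[1])/d[:,1])[:,None])*1000)
if __name__=='__main__': face(sys.argv[1],float(sys.argv[2]),[int(v) for v in sys.argv[3:7]])
E
python3 sp.py s2 -0.14 250 175 300 230
```

```text
bbox 270.25 182.5 9.5 33.5
L [ 639.4702 -140.       83.5518] R [ 653.5428 -140.       84.3534] mid x 646.5065240978989
L [ 638.7499 -140.       89.6565] R [ 653.3613 -140.       90.4831] mid x 646.0556031478652
L [ 638.6175 -140.       95.7542] R [ 653.1813 -140.       96.5725] mid x 645.8994079959983
bottom [[ 649.2316 -140.       81.0219]]
```

Request:
{"name": "drive_tool", "arguments": {
  "series": [
    {"x": 0, "y": -7, "z": -15, "spin": -0.6},
    {"x": 0, "y": 0, "z": -15, "spin": 0},
    {"x": 0, "y": 0, "z": -12, "spin": 0},
    {"x": 0, "y": 0, "z": 0, "spin": 0},
    {"x": 0, "y": 0, "z": 0, "spin": 0}
  ]
}}

```text
t: 4.05
position: [0.6448, -0.1303, 0.0808]
ee_rot: [-0.479, 0.482, -0.518, 0.52]
wrist_force: [-0.3, -0.8, -0.6]
width: 0.0169
```

```bash
python3 -c "
from h import *
st()
a=snap('top','t3');b=snap('side','s3')
B=cv2.resize(b[170:270,220:320],None,fx=6,fy=6,interpolation=2)
cv2.imwrite('pics/c5.png',B[:,:,::-1])"; python3 sp.py s3 -0.148 240 185 300 255
```

```text
t 4.05 pos [ 644.8 -130.3   80.8] yaw -4.39 F [-0.3 -0.8 -0.6] w 16.9
bbox 267.75 202.0 10.25 33.0
L [ 634.369  -148.       30.0673] R [ 649.3794 -148.       30.9823] mid x 641.8742110135358
L [ 634.2463 -148.       36.5618] R [ 650.4007 -148.       37.5394] mid x 642.3234931341569
L [ 634.1246 -148.       43.0109] R [ 650.8195 -148.       44.0141] mid x 642.4720574218641
bottom [[ 645.8608 -148.       27.5028]]
```

View pics/c5.png

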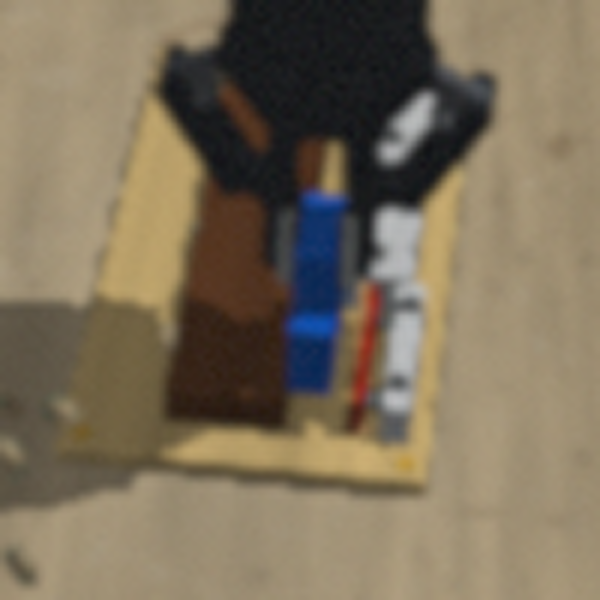

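Request:
{"name": "drive_tool", "arguments": {
  "series": [
    {"x": 1.3, "y": 4, "z": 0, "spin": 0.4},
    {"x": 0.8, "y": 2, "z": 0, "spin": 0.2},
    {"x": 0, "y": 0, "z": 0, "spin": 0},
    {"x": 0, "y": 0, "z": 0, "spin": 0}
  ]
}}

```text
t: 4.48
position: [0.6483, -0.1232, 0.0834]
ee_rot: [-0.482, 0.485, -0.514, 0.518]
wrist_force: [0.1, -0.5, -0.2]
width: 0.0169
```

```bash
python3 -c "
from h import *
for i in range(4): st(); optics.grab_frame('side')
st();b=snap('side','s4')"; python3 sp.py s4 -0.151 240 185 300 255
```

```text
t 4.48 pos [ 648.3 -123.2   83.4] yaw -3.69 F [ 0.1 -0.5 -0.2] w 16.9
t 4.53 pos [ 648.3 -123.2   83.4] yaw -3.69 F [ 0.4 -0.1 -0.6] w 17.2
t 4.58 pos [ 648.2 -123.3   83.3] yaw -3.7 F [ 0.3 -0.2 -1.3] w 17.1
t 4.63 pos [ 648.1 -123.5   83.2] yaw -3.71 F [ 0.2 -0.  -0.8] w 16.7
t 4.68 pos [ 648.  -123.6   83.1] yaw -3.72 F [-0.6  0.7 -1. ] w 16.6
bbox 269.5 199.75 10.25 32.75
L [ 639.6647 -151.       41.2329] R [ 653.3606 -151.       42.0585] mid x 646.5126502629075
L [ 638.3375 -151.       47.5741] R [ 653.7674 -151.       48.498 ] mid x 646.0524720610925
L [ 638.2034 -151.       53.943 ] R [ 654.7627 -151.       54.9275] mid x 646.4830585626862
bottom [[ 649.8773 -151.       38.6238]]
```

Request:
{"name": "drive_tool", "arguments": {
  "series": [
    {"x": -0.7, "y": 1, "z": -6, "spin": 0},
    {"x": 0, "y": 0, "z": -6, "spin": 0},
    {"x": 0, "y": 0, "z": -3, "spin": 0},
    {"x": 0, "y": 0, "z": 0, "spin": 0}
  ]
}}

```text
t: 5.07
position: [0.6469, -0.1227, 0.0662]
ee_rot: [-0.482, 0.485, -0.514, 0.518]
wrist_force: [-0.4, -0.1, -0.3]
width: 0.0171
```

```bash
python3 -c "
from h import *
st();b=snap('side','s5')"; python3 sp.py s5 -0.151 240 185 300 265
```

```text
t 5.07 pos [ 646.9 -122.7   66.2] yaw -3.74 F [-0.4 -0.1 -0.3] w 17.1
bbox 269.0 205.0 10.0 32.25
L [ 638.1977 -151.       25.7107] R [ 652.0091 -151.       26.5577] mid x 645.1034020805948
L [ 637.4628 -151.       32.1956] R [ 653.0212 -151.       33.1431] mid x 645.2420049670396
L [ 636.7332 -151.       38.6355] R [ 653.4308 -151.       39.6454] mid x 645.0819579536651
bottom [[ 648.7951 -151.       23.0811]]
```

Request:
{"name": "drive_tool", "arguments": {
  "series": [
    {"x": 0, "y": 0, "z": -4, "spin": 0},
    {"x": 0, "y": 0, "z": -3, "spin": 0},
    {"x": 0, "y": 0, "z": -1, "spin": 0},
    {"x": 0, "y": 0, "z": 0, "spin": 0}
  ]
}}

```text
t: 5.45
position: [0.6477, -0.123, 0.059]
ee_rot: [-0.482, 0.485, -0.514, 0.518]
wrist_force: [0.2, 0.1, -1.5]
width: 0.0167
```

```bash
python3 -c "
from h import *
st();b=snap('side','s6')"; python3 sp.py s6 -0.151 240 185 300 265
```

```text
t 5.45 pos [ 647.7 -123.    59. ] yaw -3.76 F [ 0.2  0.1 -1.5] w 16.7
bbox 269.25 207.25 9.75 32.25
L [ 639.5587 -151.       18.3933] R [ 653.4224 -151.       19.2495] mid x 646.4905287624964
L [ 638.816  -151.       24.9293] R [ 653.2327 -151.       25.8137] mid x 646.0243349723238
L [ 638.0787 -151.       31.4196] R [ 653.6427 -151.       32.3679] mid x 645.8606863861501
bottom [[ 649.2934 -151.       15.6888]]
```

Request:
{"name": "drive_tool", "arguments": {
  "series": [
    {"x": -0.3, "y": 0, "z": -2, "spin": 0},
    {"x": 0, "y": 0, "z": -1.5, "spin": 0}
  ]
}}

```text
t: 5.67
position: [0.6482, -0.1232, 0.0588]
ee_rot: [-0.482, 0.484, -0.513, 0.519]
wrist_force: [-14.2, 1.9, 28.8]
width: 0.0171
```

Request:
{"name": "drive_tool", "arguments": {
  "series": [
    {"x": 0, "y": 0, "z": -1.5, "spin": 0},
    {"x": 0, "y": 0, "z": -1, "spin": 0}
  ]
}}

```text
t: 5.83
position: [0.6482, -0.1232, 0.0589]
ee_rot: [-0.482, 0.484, -0.513, 0.519]
wrist_force: [-4.6, 0.1, 9.6]
width: 0.017
```

Request:
{"name": "drive_tool", "arguments": {
  "series": [
    {"x": 0, "y": 0, "z": 0, "spin": 0},
    {"x": 0, "y": 0, "z": 0, "spin": 0},
    {"x": 0, "y": 0, "z": 0, "spin": 0},
    {"x": 0, "y": 0, "z": 0, "spin": 0},
    {"x": 0, "y": 0, "z": 0, "spin": 0}
  ],
  "hand": -0.2
}}

```text
t: 6.25
position: [0.6484, -0.1232, 0.0588]
ee_rot: [-0.482, 0.484, -0.513, 0.52]
wrist_force: [0.5, 0.1, 0.2]
width: 0.0517
```

```bash
python3 -c "
from h import *
st();b=snap('side','s7')"; python3 sp.py s7 -0.151 240 185 300 265
```

```text
t 6.25 pos [ 648.4 -123.2   58.8] yaw -3.79 F [0.5 0.1 0.2] w 51.7
bbox 269.25 207.75 9.75 31.75
L [ 640.1619 -151.       18.4307] R [ 654.0247 -151.       19.2865] mid x 647.093286469818
L [ 638.816  -151.       24.9293] R [ 653.2327 -151.       25.8137] mid x 646.0243349723238
L [ 638.0787 -151.       31.4196] R [ 654.2408 -151.       32.4042] mid x 646.1597196989158
bottom [[ 649.2934 -151.       15.6888]]
```

Request:
{"name": "drive_tool", "arguments": {
  "series": [
    {"x": 0, "y": 0, "z": 8, "spin": 0},
    {"x": 0, "y": 0, "z": 15, "spin": 0},
    {"x": 0, "y": 0, "z": 30, "spin": 0},
    {"x": 0, "y": 0, "z": 30, "spin": 0},
    {"x": 0, "y": 0, "z": 0, "spin": 0}
  ]
}}

```text
t: 6.72
position: [0.6472, -0.1226, 0.1472]
ee_rot: [-0.482, 0.485, -0.514, 0.518]
wrist_force: [-0.1, -0.4, 0.3]
width: 0.0511
```

```bash
python3 -c "
from h import *
o=st();print(o['qpos'].round(2))
print(onplane('top',[[205+415/4,140+385/4],[205+380/4,140+362/4],[205+200/4,140+397/4],[205,140+436/4]],.06).round(3))
b=snap('side','s8');a=snap('top','t8')
A=cv2.resize(a[140:240,205:325],None,fx=3.3,fy=3.3,interpolation=2);B=cv2.resize(b[160:260,220:320],None,fx=4,fy=4,interpolation=2)
c=np.zeros((400,800,3),np.uint8);c[:A.shape[0],:A.shape[1]]=A;c[:400,400:]=B
cv2.imwrite('pics/c6.png',c[:,:,::-1])"
```

```text
t 6.72 pos [ 647.2 -122.6  147.2] yaw -3.76 F [-0.1 -0.4  0.3] w 51.1
[ 0.4   0.59 -0.37  1.59  0.25  1.   -0.12]
[[ 0.465 -0.164  0.06 ]
 [ 0.48  -0.139  0.06 ]
 [ 0.454 -0.012  0.06 ]
 [ 0.424  0.128  0.06 ]]
```

View pics/c6.png

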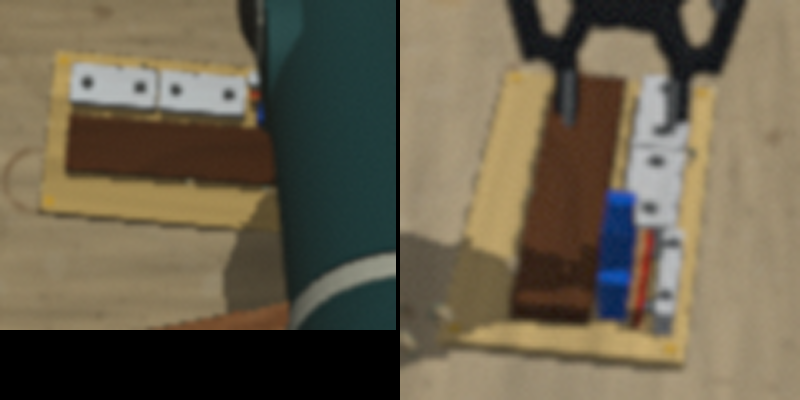

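Request:
{"name": "drive_tool", "arguments": {
  "series": [
    {"x": -12, "y": 11, "z": 0, "spin": 7},
    {"x": -12, "y": 11, "z": 0, "spin": 7},
    {"x": -12, "y": 11, "z": 0, "spin": 7},
    {"x": -12, "y": 11, "z": 0, "spin": 7},
    {"x": -12, "y": 11, "z": 0, "spin": 7},
    {"x": -12, "y": 11, "z": 0, "spin": 7},
    {"x": -12, "y": 11, "z": 0, "spin": 7},
    {"x": -6, "y": 11, "z": 0, "spin": 7}
  ],
  "hand": 1
}}

```text
t: 7.48
position: [0.5492, -0.0338, 0.1401]
ee_rot: [-0.668, 0.674, -0.221, 0.224]
wrist_force: [0.4, 0.3, -0.6]
width: -0.0001
```

```bash
python3 -c "
from h import *
o=st();print(o['qpos'].round(2))"
```

```text
t 7.48 pos [549.2 -33.8 140.1] yaw 53.3 F [ 0.4  0.3 -0.6] w -0.1
[ 0.51  0.48 -0.64  1.87  0.37  0.91  0.62]
```

Request:
{"name": "drive_tool", "arguments": {
  "series": [
    {"x": 0, "y": 0, "z": 0, "spin": 6},
    {"x": 0, "y": 0, "z": 0, "spin": 6.5},
    {"x": 0, "y": 0, "z": -20, "spin": 6.5},
    {"x": 0, "y": 0, "z": -20, "spin": 6.5},
    {"x": 0, "y": 0, "z": -20, "spin": 4},
    {"x": 0, "y": 0, "z": 0, "spin": 0},
    {"x": 0, "y": 0, "z": 0, "spin": 0}
  ]
}}

```text
t: 8.07
position: [0.5452, -0.0308, 0.0772]
ee_rot: [-0.704, 0.709, -0.031, 0.032]
wrist_force: [1.2, 1.3, 0.3]
width: 0.0001
```

```bash
python3 -c "
from h import *
o=st();print(o['qpos'].round(2))"
```

```text
t 8.07 pos [545.2 -30.8  77.2] yaw 84.89 F [1.2 1.3 0.3] w 0.1
[ 0.55  0.6  -0.7   1.92  0.53  0.82  1.04]
```

Request:
{"name": "drive_tool", "arguments": {
  "series": [
    {"x": 5, "y": -1, "z": -14, "spin": 0.6},
    {"x": 4, "y": 0, "z": -16, "spin": 0.4},
    {"x": 0, "y": 0, "z": -12, "spin": 0},
    {"x": 0, "y": 0, "z": -4, "spin": 0},
    {"x": 0, "y": 0, "z": 0, "spin": 0},
    {"x": 0, "y": 0, "z": 0, "spin": 0}
  ]
}}

```text
t: 8.57
position: [0.5556, -0.032, 0.0339]
ee_rot: [-0.704, 0.709, -0.029, 0.031]
wrist_force: [-0.2, 0.0, 0.2]
width: -0.0004
```

```bash
python3 -c "
from h import *
o=st()"
```

```text
t 8.57 pos [555.6 -32.   33.9] yaw 85.13 F [-0.2  0.   0.2] w -0.4
```

Request:
{"name": "drive_tool", "arguments": {
  "series": [
    {"x": 0, "y": 0, "z": -6, "spin": 0.5},
    {"x": 3, "y": 0, "z": -3, "spin": 0.5},
    {"x": 6, "y": -0.5, "z": 0, "spin": 0},
    {"x": 3, "y": 0, "z": 0, "spin": 0},
    {"x": 0, "y": 0, "z": 0, "spin": 0}
  ]
}}

```text
t: 8.98
position: [0.5698, -0.0327, 0.0266]
ee_rot: [-0.704, 0.71, -0.021, 0.026]
wrist_force: [0.5, -0.1, 0.8]
width: -0.0
```

```bash
python3 -c "
from h import *
o=st();b=snap('side','s9');a=snap('top','t9')
A=cv2.resize(a[140:240,205:325],None,fx=3.3,fy=3.3,interpolation=2);B=cv2.resize(b[160:260,220:320],None,fx=4,fy=4,interpolation=2)
c=np.zeros((400,800,3),np.uint8);c[:A.shape[0],:A.shape[1]]=A;c[:400,400:]=B
cv2.imwrite('pics/c7.png',c[:,:,::-1])"
```

```text
t 8.98 pos [569.8 -32.7  26.6] yaw 86.15 F [ 0.5 -0.1  0.8] w -0.0
```

View pics/c7.png

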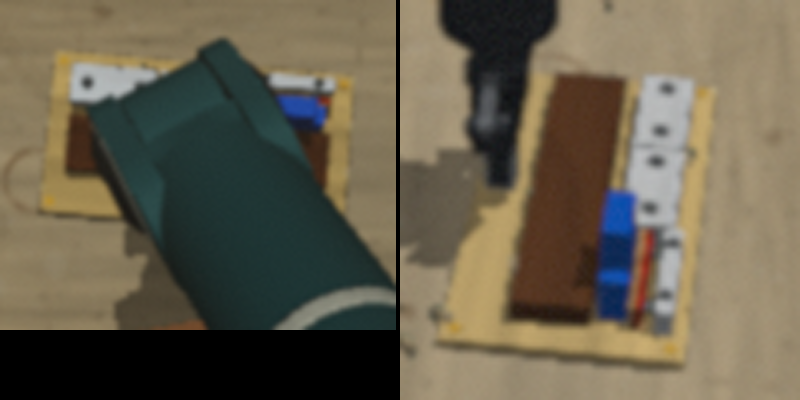

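Request:
{"name": "drive_tool", "arguments": {
  "series": [
    {"x": 3, "y": -0.2, "z": -3, "spin": 0},
    {"x": 3, "y": -0.2, "z": 0, "spin": 0},
    {"x": 2, "y": -0.1, "z": 0, "spin": 0},
    {"x": 1, "y": 0, "z": 0, "spin": 0}
  ]
}}

```text
t: 9.42
position: [0.5788, -0.0333, 0.0233]
ee_rot: [-0.704, 0.71, -0.021, 0.026]
wrist_force: [0.1, -1.1, -0.3]
width: -0.0002
```

Request:
{"name": "drive_tool", "arguments": {
  "series": [
    {"x": 2, "y": -0.1, "z": 0, "spin": 0},
    {"x": 2, "y": -0.1, "z": 0, "spin": 0}
  ]
}}

```text
t: 9.58
position: [0.5827, -0.0335, 0.0232]
ee_rot: [-0.704, 0.71, -0.022, 0.026]
wrist_force: [-3.9, 0.2, 2.6]
width: -0.0003
```

Request:
{"name": "drive_tool", "arguments": {
  "series": [
    {"x": 2, "y": -0.1, "z": 0, "spin": 0},
    {"x": 2, "y": -0.1, "z": 0, "spin": 0}
  ]
}}

```text
t: 9.75
position: [0.5865, -0.0336, 0.0232]
ee_rot: [-0.704, 0.71, -0.022, 0.025]
wrist_force: [-4.7, 0.5, 3.0]
width: -0.0
```

Request:
{"name": "drive_tool", "arguments": {
  "series": [
    {"x": 1.5, "y": -0.1, "z": 0, "spin": 0}
  ]
}}

```text
t: 9.83
position: [0.5879, -0.0336, 0.0231]
ee_rot: [-0.704, 0.71, -0.022, 0.025]
wrist_force: [-7.0, 2.2, 5.3]
width: -0.0
```

Request:
{"name": "drive_tool", "arguments": {
  "series": [
    {"x": 1.5, "y": -0.1, "z": 0, "spin": 0}
  ]
}}

```text
t: 9.92
position: [0.5891, -0.0335, 0.023]
ee_rot: [-0.704, 0.71, -0.023, 0.025]
wrist_force: [-7.3, 0.1, 6.2]
width: -0.0001
```

Request:
{"name": "drive_tool", "arguments": {
  "series": [
    {"x": 1.5, "y": -0.1, "z": 0, "spin": 0}
  ]
}}

```text
t: 10.0
position: [0.5897, -0.0336, 0.0229]
ee_rot: [-0.703, 0.71, -0.023, 0.024]
wrist_force: [-16.1, 0.1, 12.4]
width: 0.0002
```

Request:
{"name": "drive_tool", "arguments": {
  "series": [
    {"x": 1.5, "y": -0.1, "z": 0.3, "spin": 0}
  ]
}}

```text
t: 10.08
position: [0.5898, -0.0335, 0.0229]
ee_rot: [-0.703, 0.71, -0.025, 0.023]
wrist_force: [-15.1, -0.9, 9.3]
width: -0.0001
```

```bash
cat > ck.py <<'E'
from h import *
import sys
def ck(f):
    o=st(); b=snap('side',f); snap('top',f+'t'); o=st()
    th=np.radians(-3.8); ex=np.array([np.cos(th),np.sin(th)]); ey=np.array([-ex[1],ex[0]]); O=np.array([610.6,-36.0])
    for yy in (-110,-30,-10,25,60,95):
        xs=np.arange(-30,62,.5); P=np.array([np.r_[O+x*ex+yy*ey,29]/1000 for x in xs]); uv=proj('side',P).astype(np.float32)
        v=cv2.remap(b,uv[:,:1],uv[:,1:],cv2.INTER_LINEAR).reshape(-1,3).astype(int)
        d=v[:,0]<100
        k=np.where(d[60:120])[0]
        # tile run: near/far edges by threshold around half level
        i=90
        lo=i
        while lo>0 and v[lo,0]<118: lo-=1
        hi=i
        while hi<len(xs)-1 and v[hi,0]<105: hi+=1
        seg=' '.join(f'{xs[j]:.0f}:{v[j,0]}' for j in range(120,160,3))
        print(yy,'near',xs[lo],'far',xs[hi],seg)
ck(sys.argv[1])
E
python3 ck.py s10
```

```text
t 10.08 pos [589.8 -33.5  22.9] yaw 86.19 F [-15.1  -0.9   9.3] w -0.1
t 10.18 pos [589.9 -33.6  22.9] yaw 86.18 F [-13.5   0.6   9.3] w 0.1
-110 near -13.5 far 57.0 30:84 32:82 33:77 34:73 36:64 38:53 39:41 40:31 42:22 44:17 45:15 46:12 48:13 50:13
-30 near -13.0 far 54.5 30:83 32:81 33:77 34:64 36:50 38:34 39:24 40:17 42:20 44:23 45:20 46:16 48:12 50:22
-10 near -30.0 far 49.5 30:82 32:79 33:75 34:67 36:58 38:56 39:57 40:68 42:81 44:93 45:99 46:101 48:102 50:105
25 near -30.0 far 39.5 30:82 32:81 33:79 34:77 36:78 38:82 39:101 40:124 42:148 44:169 45:179 46:183 48:180 50:169
60 near -30.0 far 39.5 30:81 32:80 33:78 34:76 36:77 38:84 39:104 40:127 42:155 44:171 45:182 46:182 48:181 50:175
95 near -30.0 far 38.5 30:79 32:80 33:80 34:81 36:83 38:96 39:112 40:137 42:161 44:173 45:182 46:184 48:185 50:184
```

Request:
{"name": "drive_tool", "arguments": {
  "series": [
    {"x": 2, "y": -0.1, "z": 0.5, "spin": 0},
    {"x": 2, "y": -0.1, "z": 0.5, "spin": 0}
  ]
}}

```text
t: 10.35
position: [0.5903, -0.0339, 0.0229]
ee_rot: [-0.703, 0.711, -0.027, 0.02]
wrist_force: [-17.8, 0.8, 10.2]
width: -0.0001
```

```bash
python3 ck.py s11 | cut -c1-60; python3 -c "
import cv2,numpy as np
a=cv2.imread('pics/s11t.png');b=cv2.imread('pics/s11.png')
A=cv2.resize(a[150:210,205:325],None,fx=3.3,fy=3.3,interpolation=2);B=cv2.resize(b[165:250,235:310],None,fx=5.3,fy=5.3,interpolation=2)
c=np.zeros((600,800,3),np.uint8);c[:A.shape[0],:A.shape[1]]=A;c[:B.shape[0],400:400+B.shape[1]]=B
cv2.imwrite('pics/c8.png',c)"
```

```text
t 10.35 pos [590.3 -33.9  22.9] yaw 86.2 F [-17.8   0.8  10.
t 10.45 pos [590.4 -33.9  23. ] yaw 86.21 F [-16.2   0.3   9
-110 near -11.0 far 57.0 30:84 32:84 33:80 34:75 36:68 38:59
-30 near -13.0 far 56.0 30:84 32:81 33:78 34:68 36:57 38:43 
-10 near -30.0 far 51.5 30:84 32:82 33:79 34:74 36:66 38:60 
25 near -30.0 far 39.5 30:81 32:81 33:80 34:77 36:77 38:80 3
60 near -30.0 far 39.0 30:80 32:79 33:78 34:77 36:78 38:86 3
95 near -30.0 far 38.5 30:79 32:80 33:80 34:81 36:82 38:96 3
```

View pics/c8.png

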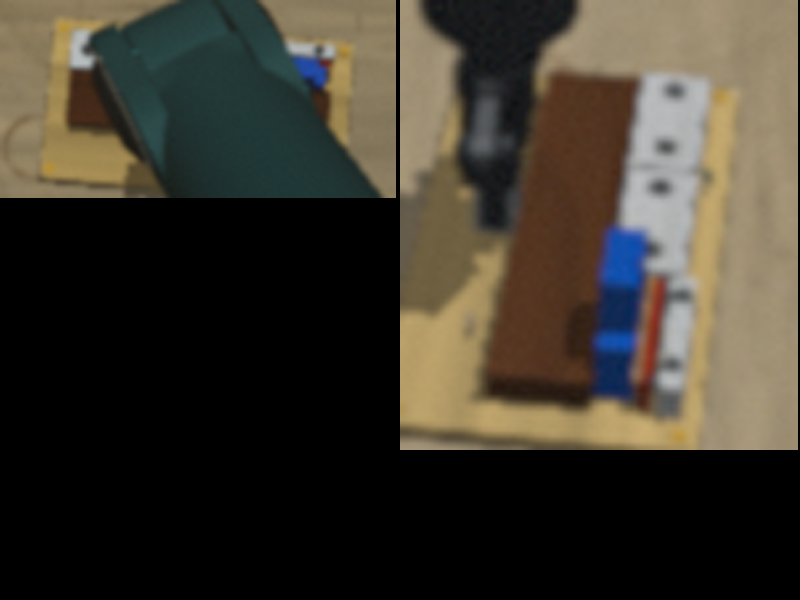

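Request:
{"name": "drive_tool", "arguments": {
  "series": [
    {"x": 2.4, "y": -0.2, "z": 0.5, "spin": 0},
    {"x": 2.4, "y": -0.2, "z": 0.5, "spin": 0},
    {"x": 2.4, "y": -0.2, "z": 0.5, "spin": 0}
  ]
}}

```text
t: 10.7
position: [0.5904, -0.0339, 0.0231]
ee_rot: [-0.702, 0.712, -0.032, 0.014]
wrist_force: [-20.7, 0.5, 13.8]
width: 0.0002
```

```bash
python3 ck.py s12 | cut -c1-80
```

```text
t 10.7 pos [590.4 -33.9  23.1] yaw 86.27 F [-20.7   0.5  13.8] w 0.2
t 10.8 pos [590.4 -33.9  23.1] yaw 86.27 F [-21.2   1.1  15.3] w 0.1
-110 near -11.0 far 57.0 30:83 32:84 33:81 34:76 36:68 38:58 39:47 40:38 42:28 4
-30 near -13.0 far 56.0 30:84 32:82 33:79 34:68 36:56 38:43 39:31 40:20 42:20 44
-10 near -30.0 far 51.5 30:82 32:81 33:79 34:73 36:65 38:59 39:57 40:67 42:80 44
25 near -30.0 far 39.5 30:81 32:81 33:80 34:77 36:77 38:80 39:100 40:124 42:149 
60 near -30.0 far 39.0 30:79 32:79 33:78 34:77 36:79 38:87 39:106 40:128 42:154 
95 near -30.0 far 38.5 30:79 32:79 33:79 34:81 36:83 38:97 39:113 40:137 42:161
```

```bash
python3 -c "
from h import *
st(); print(robot.finish_job())"
```

```text
t 10.8 pos [590.4 -33.9  23.1] yaw 86.27 F [-21.2   1.1  15.3] w 0.1
the job is handed in; nothing more can be done
None
```

The job is handed in at 10.8 s of the 51 s allowed. The blue spacer nearest the base stands upright in front of the sprung pad, and the tile is pressed onto the stops.

I set the spacer down on the board, let go of it, then turned the closed fingers and pushed the middle of the tile's near edge along the jig's x axis.

**Last checks:**
- **Push:** I ended while still holding about 21 N, inside the 14 to 25 N band. Raising the push from about 18 to 21 N moved the arm by only 0.1 mm and the tile not measurably, so it looks fully seated.
- **Stops:** The side picture shows no gap between the tile and the stops where it is visible, and the spacer upright between the tile and the cork face.
- **Glue cup and offcut:** No motion came near either of them, but I took no final picture of them.

**What was less certain:**
- **Right end:** At about 15 N the tile's right end still lagged by roughly 2 mm, and it closed up with the harder push. My edge readings there still differ by about 2 mm (-11 against -13 mm near the middle, where the gripper's shadow may interfere). I judge that end flush mainly from the stall.
- **Upward force:** About 15 N upward also showed at the wrist during the hold, and the tool tilted slightly over the last rows. I put both down to friction on the tile edge.

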